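# Clear the slideway of the rivet press and run the loaded nest home

## Task

A finished cap and two stray studs have been left in the slideway of the rivet press, in the way of the loaded sliding nest. Clear them out first: stand the finished cap upright on the floor of the red tray with the other finished caps (set it down, do not drop it) and drop both studs into the blue basket of studs. Then push the nest, without slamming it, fully home against its stop under the spindle; leave the start buttons, the finished caps and everything else on the bench undisturbed.

Things in the scene. Friction and masses are not known exactly. Their poses are not given: they have to be found in the camera images.
- press: Bench rivet press: green cast base and head, steel column, orange housing. Origin on the bench under the spindle axis, z up; its y runs along the slideway, out of the press to the loading end. Base x -100 to 100, y -280 to 120, 45 mm high. Head and housing x -75 to 75, from y = 35 mm backwards, underside 370 mm above the bench.
- slideway (a point): Middle of the slideway floor, 58 mm above the bench, on the press's y axis at y = 170 mm. The floor is 112 mm wide (press x -56 to 56) and runs from the end stop at y = -56 to y = 490 mm. On each side a guide rail, 14 mm wide, rises 12 mm above the floor. The loose parts lie on it between y = 95 and 290 mm. Axes as the press.
- spindle_tip (a point): Tip of the spindle tool, 144 mm above the bench over the press's origin. The nose widens upwards to 46 mm across, then 54 mm from 277 mm above the bench.
- nest (a joint): Sliding nest: how far it stands out of home along the press's +y (m). 0 = fully home on its stop; starts at 0.35 to 0.385. It slides stiffly (about 4 to 5 N) and stays where it is left. Anything caught between it and the end stop keeps it from getting home.
- nest_bar (a point): Middle of the nest's black crossbar, its push handle: a round bar 16 mm thick, 92 mm long along the press's x, axis 90 mm above the bench, on two 9 mm rods 82 mm long. Pushed along the press's -y by the joint's value, it brings the nest home. Only open bench lies behind it (+y).
- nest_front (a point): Middle of the leading edge of the nest's aluminium plate (110 mm in press x, 100 mm in y, top 74 mm above the bench). A cap with its stud is clamped on its middle, top 124 mm above the bench; at its rear an upright bracket rises to 106 mm.
- cap: The finished cap, standing in the slideway: steel cylinder 42 mm across and 30 mm high with a yellow-zinc pin 9 mm across standing another 18 mm up in the middle; origin at the centre of its underside, z up; about 0.2 kg.
- stud_a: First stray stud in the slideway: yellow-zinc stud lying on a flat, 50 mm long: a hexagon 14 mm across flats and 32 mm long, then a round shank 9 mm across and 18 mm long towards its +x; origin on its axis at mid length (7 mm above what it lies on), x along it; about 40 g.
- stud_b: Second stray stud in the slideway, like the first: yellow-zinc stud lying on a flat, 50 mm long: a hexagon 14 mm across flats and 32 mm long, then a round shank 9 mm across and 18 mm long towards its +x; origin on its axis at mid length (7 mm above what it lies on), x along it; about 40 g.
- tray: Red open tray, fixed, outside 130 mm in its x by 180 mm in its y, 30 mm high, walls and floor 4 mm; origin at the centre of its underside, so its floor is at z = 4 mm. Two finished caps stand in its half at negative y (y = -48 to -62 mm); its half at positive y is free.
- basket: Blue perforated basket of studs, fixed, outside 130 mm in its x by 180 mm in its y, 60 mm high, walls 4 mm; origin at the centre of its underside. It is filled with studs to about 20 mm above the bench: dropped studs come to rest on them.
- done_1: A finished cap already standing in the red tray, like cap: steel cylinder 42 mm across and 30 mm high with a yellow-zinc pin 9 mm across standing another 18 mm up in the middle; origin at the centre of its underside, z up. Leave it standing.
- done_2: Another finished cap already standing in the red tray, the same as done_1: origin at the centre of its underside, z up. Leave it standing.
- box_left (a point): Start button box left of the robot's middle, yellow and black, 70 by 80 mm; this point is the centre of its top face, 62 mm above the bench; the green button on it rises to 84 mm above the bench. Not to be touched.
- start_left (a joint): How far the green start button on that box (left) is pressed (m): 0 = up, 0.006 = fully down. Leave it alone.
- box_right (a point): Start button box right of the robot's middle, yellow and black, 70 by 80 mm; this point is the centre of its top face, 62 mm above the bench; the green button on it rises to 84 mm above the bench. Not to be touched.
- start_right (a joint): How far the green start button on that box (right) is pressed (m): 0 = up, 0.006 = fully down. Leave it alone.
- spray: Spray bottle, loose, 72 mm across and 210 mm high, nozzle out to 65 mm from its axis; origin at the centre of its underside, z up. Leave it alone.
- tin: Small green round tin, loose, 64 mm across, 55 mm high; origin at the centre of its underside, z up. Leave it alone.
- spanner: Steel open-end spanner lying on the bench, loose, 186 mm long along its x, 30 mm wide, 10 mm thick; origin at its middle. Leave it alone.

How it is judged:
By the outcome, as a careful person would: the job done as asked, in the order asked, and still so for the second after the job is handed in, with the robot touching nothing.
It also fails if it takes over 72 s, if anything falls off the work surface, if the arm or the gripper's body presses on something with over 40 N, if the wrist force passes 120 N, or if a joint passes its speed limit or range.

## Robot

A 6-joint arm with a two-finger parallel gripper is mounted at the origin on the work surface. World frame = base frame: x ahead of the robot, y to its left, z up, the work surface at z = 0. Lengths are in m, angles in rad, forces in N, time in s.
With the tool pointing down it reaches from about 0.35 to 0.775 m from the base axis. Payload 7.3 kg.
Tool frame: the origin (TCP) lies between the finger pads; the fingertips stand 25 mm ahead of it and the grasp point (between the pads) lies 6 mm ahead of it; y points along the fingers, z is the direction in which the jaws open and shut, and the axes are right-handed (so a half turn about y gives the same grasp; the last joint's range is limited). The gripper opens to 92 mm and grips with 3 to 60 N. Pads are 19 mm wide; open, the fingers measure 130 mm over their backs; the gripper's body (75 mm by 190 mm) begins 47 mm behind the grasp point.
Start: joints at [-0.146, 0.342, 1.524, -0, 1.275, -0.146], TCP at [0.525, 0, 0.252] pointing down, gripper open.
Joint ranges: [-2.53, 2.53], [-0.77, 2.02], [0.04, 2.7], [-1, 4.14], [0.28, 2.66], [-3.11, 3.11]. Speed limits (rad/s): [2.57, 2.57, 3.14, 3.14, 3.14, 3.14].

## Interface

Orientations are given as [roll, pitch, yaw] about the fixed x, y, z axes, in that order (R = Rz(yaw) Ry(pitch) Rx(roll)).
In Python, from cell import sensors, read_camera, hand_in gives the robot as it stands. The module is installed in compiled form; this text tells all that it offers.
- The arm moves only by the tool send_rows, never from a script. Its argument "motion" is a list that holds one entry, the list of rows, each a list of 4 numbers: the shift along the tool's x, y, z in m, then the turn about the tool's y in degrees. In form: [[[tx, ty, tz, twist], ...]]. A call has 1 to 8 rows; each row is the pose to reach, as a shift and turn from the pose measured when the call began, along the tool's axes at that moment; what a row does not reach only later rows make up. A row lasts 1/10 s, in which the tool goes at most 50 mm and 8.59 degrees, less where a joint would pass 70% of its speed; a pose out of reach is approached as far as the arm can. A call with a gripper value outside its range is refused whole. "gripper" is the opening, from 0 (shut) to 1 (fully open), set as the call begins (left out, the last holds). The fingers move at their own pace and stop on an object; "grip_force" is the grip in N (left out, the last holds). Time passes only in rows, so rows that repeat a pose let the fingers close. It gives the time, the measured TCP pose, the force and the opening at its end, in the units of the state.
- sensors.observe(): the state, without advancing time (a new reading comes with each control period).
- read_camera(name): name is "scene" or "side" or "wrist"; returns a dict with "frame" (400x640x3 uint8, red, green, blue), "fx", "fy", "cx", "cy" (pixels), "extrinsics" (4x4, takes a point from world to camera coordinates). Camera axes: x right, y up, looking along -z (the intrinsics and any distortion apply to the point x, -y, -z); pixel columns grow to the right and rows downward; lengths in m; the calibration is good to about 2 mm. A picture is of the moment at which its call begins. There is no depth.
- hand_in(): hands the job in, once; it reports no verdict.
The state is a dict: "time": time; "qpos": joint angles; "qvel": joint speeds; "joint_efforts": joint torques, N m; "tool_pos": TCP position; "tool_rot": TCP orientation; "contact_force": force on the tool from outside, world axes, zero at the start; "torque": the same for the moment, N m; "opening": finger opening in m.
Only numpy, scipy, OpenCV 4.12 (cv2) and the standard library are available. Lean on these libraries where they do the work, as an engineer would, in place of code of your own. Each camera call takes 0.05 s, during which the arm holds its last target.

## Working session

There is one attempt and no reset: what is moved stays moved. The work goes in short steps, Python scripts to look and compute and a tool call to move; the robot and the scene stay as the last step left them, time stands still between calls to the robot, and variables do not carry over. Pictures are saved under pics/ and viewed, and the job is handed in when it is done.

Besides the shell and the picture viewer there is one more tool, called after "Request:" by a JSON object that holds its "op" and its "data", one argument or row to a line. send_rows: Moves the arm, as the interface text tells. Its arguments: {"type":"object","properties":{"motion":{"type":"array"},"gripper":{"type":"number"},"grip_force":{"type":"number"}},"required":["motion"]}

```bash
mkdir -p pics; cat > h.py <<'E'
import numpy as np, cv2, json
from cell import sensors, read_camera, hand_in
def cam(n,fn=None):
    c=read_camera(n)
    if fn: cv2.imwrite('pics/'+fn+'.png',c['frame'][:,:,::-1])
    return c
def ray(c,u,v):
    E=np.array(c['extrinsics']);R=E[:3,:3];t=E[:3,3]
    d=np.array([(u-c['cx'])/c['fx'],-(v-c['cy'])/c['fy'],-1.0])
    return -R.T@t, R.T@d
def onz(c,u,v,z):
    o,d=ray(c,u,v); s=(z-o[2])/d[2]; return o+s*d
def proj(c,p):
    E=np.array(c['extrinsics']);q=E[:3,:3]@np.array(p)+E[:3,3]
    return c['cx']+c['fx']*q[0]/-q[2], c['cy']-c['fy']*q[1]/-q[2]
E
python3 - <<'E'
from h import *
print(sensors.observe())
import pickle
d={}
for n in('scene','side','wrist'):
    c=cam(n,n+'0'); d[n]=c
    print(n,c['fx'],c['fy'],c['cx'],c['cy'],[k for k in c]); print(np.round(c['extrinsics'],4).tolist())
pickle.dump(d,open('c0.pkl','wb'))
E
```

```text
{'time': 0.0, 'qpos': array([-1.45993274e-01,  3.42695362e-01,  1.52502837e+00,  1.37044348e-06,
        1.27542820e+00, -1.46012236e-01]), 'qvel': array([-5.08385190e-04,  9.87199677e-05,  3.45550747e-03,  2.20724097e-05,
        4.66879436e-04, -4.99645872e-04]), 'joint_efforts': array([ 7.61924657e-04, -4.31245601e+01, -2.44219762e+01,  7.17750052e-02,
        5.59406646e-02, -1.04314388e-04]), 'tool_pos': array([5.24616351e-01, 8.25895888e-05, 2.51055189e-01]), 'tool_rot': array([-1.57233882e+00,  2.28162366e-04, -1.57077794e+00]), 'contact_force': array([-0.46879888, -0.39781384, -0.38811358]), 'torque': array([-0.03133974,  0.01069116,  0.007788  ]), 'opening': 0.09199514662337721}
scene 414.9766482316246 414.9766482316246 323.5741773668176 195.80887506500466 ['frame', 'fx', 'fy', 'cx', 'cy', 'extrinsics']
[[-0.5168, 0.856, 0.0103, 0.3448], [-0.7328, -0.4485, 0.5117, 0.2944], [0.4427, 0.2569, 0.8591, -1.3299], [0.0, 0.0, 0.0, 1.0]]
side 367.3520594707616 367.3520594707616 320.21072500859185 188.38140592366068 ['frame', 'fx', 'fy', 'cx', 'cy', 'extrinsics']
[[0.3772, -0.9261, 0.0006, -0.2693], [0.5934, 0.2422, 0.7676, -0.3702], [-0.711, -0.2892, 0.6409, -0.7105], [0.0, 0.0, 0.0, 1.0]]
wrist 349.68110774732463 349.68110774732463 313.35900256579396 202.9330811701552 ['frame', 'fx', 'fy', 'cx', 'cy', 'extrinsics']
[[1.0, -0.0003, -0.0023, -0.5232], [-0.0004, 0.9576, -0.2882, 0.0358], [0.0023, 0.2882, 0.9576, -0.391], [0.0, 0.0, 0.0, 1.0]]
```

View pics/scene0.png

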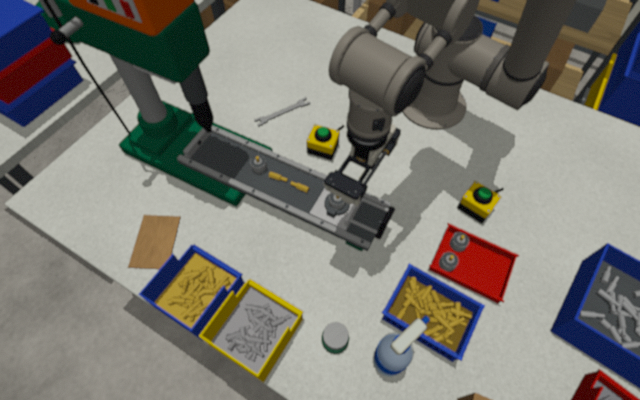

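View pics/side0.png

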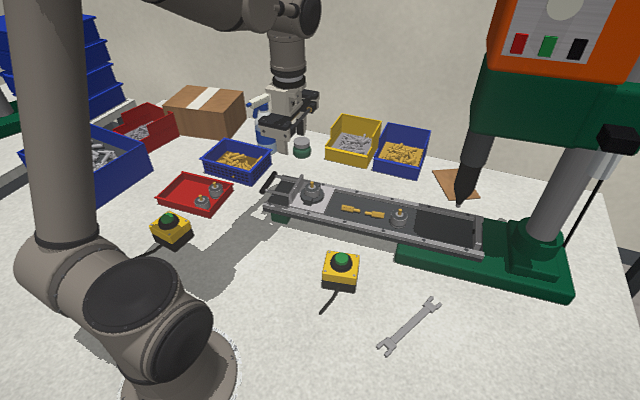

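View pics/wrist0.png

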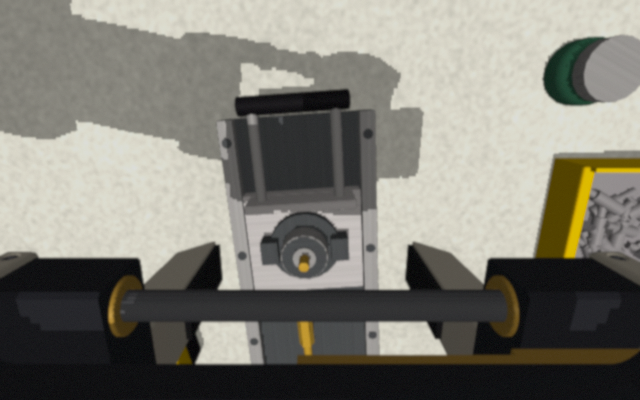

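```bash
python3 - <<'E'
import cv2
a=cv2.imread('pics/scene0.png');b=cv2.imread('pics/side0.png')
cv2.imwrite('pics/sc_a.png',cv2.resize(a[110:260,170:410],None,fx=3.3,fy=3.3,interpolation=cv2.INTER_CUBIC))
cv2.imwrite('pics/si_a.png',cv2.resize(b[160:265,250:495],None,fx=3.2,fy=3.2,interpolation=cv2.INTER_CUBIC))
cv2.imwrite('pics/sc_b.png',cv2.resize(a[170:390,320:530],None,fx=2.7,fy=2.7,interpolation=cv2.INTER_CUBIC))
E
```

```text
(no output)
```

View pics/sc_a.png

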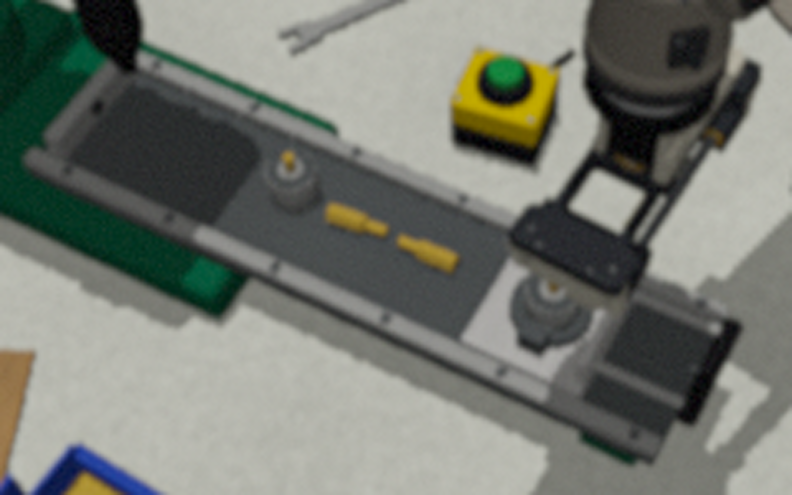

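View pics/si_a.png

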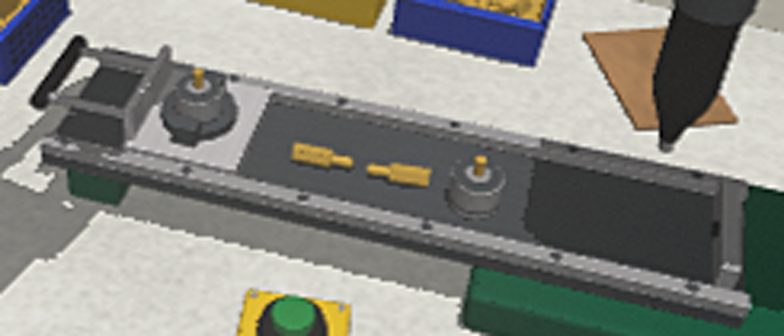

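View pics/sc_b.png

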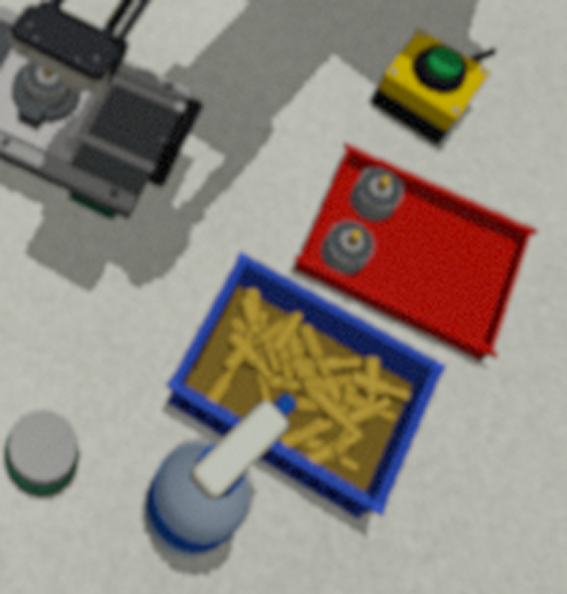

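```bash
python3 - <<'E'
from h import *
import pickle
d=pickle.load(open('c0.pkl','rb')); S=d['scene'];D=d['side']
sc=lambda u,v:(170+(u+.5)/3.3-.5,110+(v+.5)/3.3-.5)
si=lambda u,v:(250+(u+.5)/3.2-.5,160+(v+.5)/3.2-.5)
sb=lambda u,v:(320+(u+.5)/2.7-.5,170+(v+.5)/2.7-.5)
def P(n,z,a=None,b=None,c=None):
    o=[n]
    if a:o.append(('sc',np.round(onz(S,*sc(*a),z)[:2]*1000,1)))
    if b:o.append(('si',np.round(onz(D,*si(*b),z)[:2]*1000,1)))
    if c:o.append(('sb',np.round(onz(S,*sb(*c),z)[:2]*1000,1)))
    print(*o)
P('cap pin top',.106,(288,155),(481,158))
P('nest cap pin',.124,(551,287),(198,72))
P('spindle',.144,(130,66),(666,148))
P('bar ends',.09,(735,325),(80,45));P('bar end2',.09,(690,415),(38,98))
P('rail robotside screws',.07,(155,65),(693,287));P('',.07,(255,107),(557,257));P('',.07,(356,152),(427,226));P('',.07,(462,198),(302,197))
P('rail far screws',.07,(66,170),(690,174));P('',.07,(168,217),(573,149));P('',.07,(276,267),(455,124));P('',.07,(386,318),(343,101));P('',.07,(500,371),(234,78));P('',.07,(637,434))
# masks
for n,c,(x0,y0,x1,y1) in (('scene',S,(262,165,312,200)),('side',D,(335,200,390,222))):
    f=c['frame'][y0:y1,x0:x1]; h=cv2.cvtColor(f,cv2.COLOR_RGB2HSV)
    m=((h[...,0]>15)&(h[...,0]<35)&(h[...,1]>110)&(h[...,2]>80)).astype(np.uint8)
    N,L,st,ce=cv2.connectedComponentsWithStats(m)
    for i in range(1,N):
        if st[i,4]<15: continue
        ys,xs=np.where(L==i); p=np.array([onz(c,x+x0,y+y0,.067)[:2] for x,y in zip(xs,ys)])*1000
        mu=p.mean(0);w,V=np.linalg.eigh(np.cov(p.T));a=V[:,1];t=(p-mu)@a
        print(n,st[i,4],'mean',mu.round(1),'axis',a.round(3),'mid',(mu+a*(t.max()+t.min())/2).round(1),'len',(t.max()-t.min()).round(1))
print('tray rim z30 corners');
for q in ((347,150),(530,232),(485,358),(297,266)): P('',.03,c=q)
print('basket rim z60')
for q in ((242,256),(440,367),(378,512),(172,388)): P('',.06,c=q)
P('done pins',.052,c=(384,183));P('',.052,c=(351,236))
P('nozzle tip z~.19',.19,c=(286,403));P('spray base(z0)',.0,c=(192,545));P('head',.19,c=(230,455));P('tin top',.055,c=(41,450))
P('btn R',.084,(505,75));P('btn L',.084,c=(443,63))
E
```

```text
cap pin top ('sc', array([ 516.9, -295.8])) ('si', array([ 519.9, -296.2]))
nest cap pin ('sc', array([522.7, -51.7])) ('si', array([514.4, -56.2]))
spindle ('sc', array([ 531.6, -432.4])) ('si', array([ 540.8, -426.1]))
bar ends ('sc', array([461.1,  73.9])) ('si', array([548.4,  75.1]))
bar end2 ('sc', array([545.2,  79.2])) ('si', array([468.5,  73.8]))
rail robotside screws ('sc', array([ 480. , -468.4])) ('si', array([ 480.9, -469.1]))
 ('sc', array([ 471.8, -368.1])) ('si', array([ 472.8, -370.4]))
 ('sc', array([ 466. , -269.1])) ('si', array([ 467. , -270.5]))
 ('sc', array([ 459.1, -169.9])) ('si', array([ 460.3, -169.4]))
rail far screws ('sc', array([ 605. , -460.7])) ('si', array([ 605.7, -455.4]))
 ('sc', array([ 597.9, -361. ])) ('si', array([ 600. , -361.4]))
 ('sc', array([ 590.9, -259.5])) ('si', array([ 593.7, -262. ]))
 ('sc', array([ 584.2, -160.4])) ('si', array([ 586.5, -163.4]))
 ('sc', array([577.5, -61.9])) ('si', array([580. , -62.5]))
 ('sc', array([569.4,  50.8]))
scene 99 mean [ 521.3 -233.4] axis [-0.12   0.993] mid [ 521.2 -232.2] len 54.2
scene 103 mean [ 515.7 -164.9] axis [-0.057  0.998] mid [ 515.9 -167.5] len 52.2
side 83 mean [ 514.5 -165.6] axis [-0.063  0.998] mid [ 514.7 -167.9] len 49.4
side 90 mean [ 520.1 -235.6] axis [-0.182  0.983] mid [ 519.6 -233.3] len 49.6
tray rim z30 corners
 ('sb', array([396.3, 213. ]))
 ('sb', array([387.1, 389.9]))
 ('sb', array([522.4, 393.1]))
 ('sb', array([529.7, 219.4]))
basket rim z60
 ('sb', array([560.5, 172.9]))
 ('sb', array([563.8, 356.6]))
 ('sb', array([698.6, 354.7]))
 ('sb', array([696. , 172.6]))
done pins ('sb', array([423.7, 254.4]))
 ('sb', array([488.6, 248.4]))
nozzle tip z~.19 ('sb', array([703.7, 247.2]))
spray base(z0) ('sb', array([783.8, 244.6]))
head ('sb', array([756.5, 228.6]))
tin top ('sb', array([794. , 104.7]))
btn R ('sc', array([ 341.6, -200.5]))
btn L ('sb', array([295.5, 253.5]))
```

```bash
cat >> h.py <<'E'
from scipy.spatial.transform import Rotation as Ro
def plan(*tg):
    "tg: (x,y,z,jaw_yaw_deg ccw) ; prints shift+twist from the present pose"
    s=sensors.observe();R=Ro.from_euler('xyz',s['tool_rot']).as_matrix();p=s['tool_pos']
    jz=R[:,2]; yaw=np.degrees(np.arctan2(jz[1],jz[0]))
    print('t',round(s['time'],2),'tcp',p.round(4),'jawyaw',yaw.round(2),'down',R[:,1].round(3),'F',s['contact_force'].round(1),'open',round(s['opening'],4))
    for t in tg:
        d=R.T@(np.array(t[:3])-p); print(t,'->',d.round(4),'twist',round(-(t[3]-yaw),1))
E
python3 -c "
from h import *
plan((.5185,-.296,.2,3.8),(.5185,-.296,.098,3.8))"
```

```text
t 0.15 tcp [5.247e-01 1.000e-04 2.512e-01] jawyaw 0.0 down [-0.001  0.    -1.   ] F [ 0.9  0.6 -0.4] open 0.0917
(0.5185, -0.296, 0.2, 3.8) -> [ 0.2961  0.0512 -0.0062] twist -3.8
(0.5185, -0.296, 0.098, 3.8) -> [ 0.2961  0.1532 -0.0061] twist -3.8
```

Request:
{"op": "send_rows", "data": {
  "motion": [
    [[0.04, 0, -0.001, -1], [0.085, 0.005, -0.002, -2], [0.13, 0.015, -0.003, -3], [0.175, 0.025, -0.004, -3.8], [0.22, 0.035, -0.005, -3.8], [0.265, 0.045, -0.006, -3.8], [0.296, 0.052, -0.006, -3.8], [0.296, 0.052, -0.006, -3.8]]
  ],
  "gripper": 0.75,
  "grip_force": 20
}}

```text
time: 0.95
tool_pos: [0.5175, -0.2996, 0.1972]
tool_rot: [-1.574, 0.001, -1.509]
contact_force: [0.5, 0.4, -0.2]
opening: 0.069
```

```bash
python3 -c "
from h import *
c=cam('wrist','w1')
plan((.5185,-.296,.098,3.8))
print(proj(c,(.5185,-.296,.106)),proj(c,(.5185,-.296,.088)))"
```

```text
t 1.0 tcp [ 0.5178 -0.2975  0.1978] jawyaw 3.62 down [-0.003  0.002 -1.   ] F [0.  1.  1.1] open 0.069
(0.5185, -0.296, 0.098, 3.8) -> [-0.0013  0.0998  0.001 ] twist -0.2
(np.float64(317.1169359132197), np.float64(213.4463268645715)) (np.float64(316.96491772836447), np.float64(205.57021798826324))
```

View pics/w1.png

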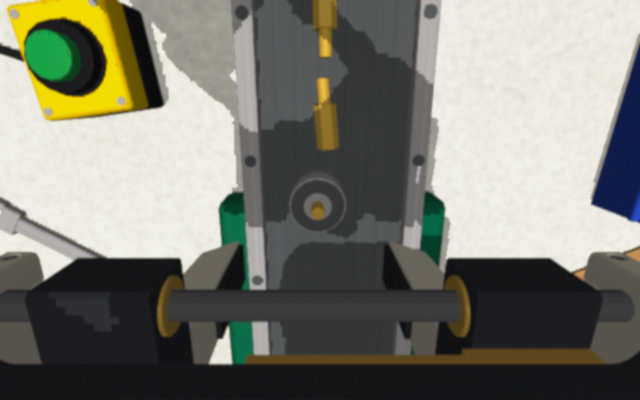

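Request:
{"op": "send_rows", "data": {
  "motion": [
    [[-0.002, 0.03, 0.001, -0.2], [-0.002, 0.06, 0.001, -0.2], [-0.002, 0.085, 0.001, -0.2], [-0.002, 0.099, 0.001, -0.2], [-0.002, 0.1, 0.001, -0.2], [-0.002, 0.1, 0.001, -0.2]]
  ]
}}

```text
time: 1.6
tool_pos: [0.519, -0.295, 0.0986]
tool_rot: [-1.573, 0.001, -1.503]
contact_force: [0.6, -0.5, -0.1]
opening: 0.0685
```

Request:
{"op": "send_rows", "data": {
  "motion": [
    [[0, 0, 0, 0], [0, 0, 0, 0], [0, 0, 0, 0], [0, 0, 0, 0], [0, 0, 0, 0], [0, 0, 0, 0]]
  ],
  "gripper": 0.3,
  "grip_force": 25
}}

```text
time: 2.2
tool_pos: [0.5192, -0.2952, 0.0992]
tool_rot: [-1.572, 0.001, -1.504]
contact_force: [-0.2, 0.5, 3.9]
opening: 0.0409
```

```bash
python3 -c "
from h import *
plan((.5185,-.296,.098,3.8))
cam('side','s1');cam('wrist','w2')"
```

```text
t 2.2 tcp [ 0.5192 -0.2952  0.0992] jawyaw 3.85 down [-0.001  0.    -1.   ] F [-0.2  0.5  3.9] open 0.0409
(0.5185, -0.296, 0.098, 3.8) -> [ 0.0007  0.0012 -0.0008] twist 0.1
```

View pics/s1.png

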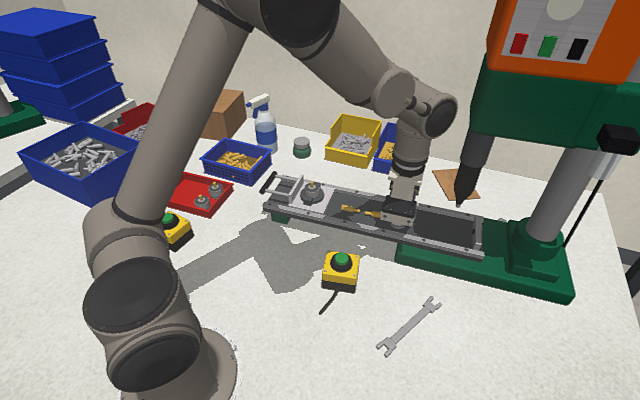

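Request:
{"op": "send_rows", "data": {
  "motion": [
    [[0, -0.015, 0, 0], [0, -0.04, 0, 0], [0, -0.075, 0, 0], [0, -0.11, 0, 0], [0, -0.13, 0, 0], [0, -0.14, 0, 0], [0, -0.14, 0, 0]]
  ]
}}

```text
time: 3.0
tool_pos: [0.5195, -0.2954, 0.2396]
tool_rot: [-1.571, -0.0, -1.504]
contact_force: [0.5, 0.4, -1.9]
opening: 0.0411
```

```bash
python3 -c "
from h import *
plan((.48,.05,.24,3.8),(.457,.344,.24,3.8))
"
```

```text
t 3.0 tcp [ 0.5195 -0.2954  0.2396] jawyaw 3.85 down [-0.001 -0.    -1.   ] F [ 0.5  0.4 -1.9] open 0.0411
(0.48, 0.05, 0.24, 3.8) -> [-0.3473 -0.0004 -0.0162] twist 0.1
(0.457, 0.344, 0.24, 3.8) -> [-6.421e-01 -5.000e-04 -1.940e-02] twist 0.1
```

Request:
{"op": "send_rows", "data": {
  "motion": [
    [[-0.02, 0, -0.001, 0], [-0.06, 0, -0.003, 0], [-0.105, 0, -0.005, 0], [-0.15, 0, -0.007, 0], [-0.195, 0, -0.01, 0], [-0.24, 0, -0.012, 0], [-0.285, 0, -0.014, 0], [-0.33, 0, -0.016, 0]]
  ]
}}

```text
time: 3.8
tool_pos: [0.48, 0.0345, 0.2376]
tool_rot: [-1.575, 0.0, -1.504]
contact_force: [0.2, 1.1, -2.4]
opening: 0.0413
```

```bash
python3 -c "
from h import *
plan((.457,.344,.20,3.8))
"
```

```text
t 3.8 tcp [0.48   0.0345 0.2376] jawyaw 3.83 down [-0.004  0.    -1.   ] F [ 0.2  1.1 -2.4] open 0.0413
(0.457, 0.344, 0.2, 3.8) -> [-0.3103  0.0378 -0.0021] twist 0.0
```

Request:
{"op": "send_rows", "data": {
  "motion": [
    [[-0.045, 0, 0, 0], [-0.09, 0, 0, 0], [-0.135, 0, 0, 0], [-0.18, 0.01, -0.001, 0], [-0.225, 0.02, -0.001, 0], [-0.265, 0.03, -0.002, 0], [-0.295, 0.038, -0.002, 0], [-0.31, 0.038, -0.002, 0]]
  ]
}}

```text
time: 4.6
tool_pos: [0.4551, 0.3453, 0.1963]
tool_rot: [-1.58, -0.002, -1.502]
contact_force: [0.1, 0.2, -3.7]
opening: 0.0417
```

```bash
python3 -c "
from h import *
c=cam('wrist','w3');cam('scene','sc3')
plan((.457,.344,.09,3.8),(.457,.344,.046,3.8))
a=cv2.imread('pics/w3.png');b=cv2.imread('pics/sc3.png')[160:390,300:560]
b=cv2.resize(b,None,fx=1.7,fy=1.7);o=np.zeros((400+b.shape[0]//1,640,3),np.uint8)[:600]
a=cv2.resize(a,(320,200));o=np.zeros((600,450,3),np.uint8);o[:200,:320]=a;o[205:205+b.shape[0],:b.shape[1]]=b[:395,:450];cv2.imwrite('pics/m3.png',o)
"
```

```text
t 4.7 tcp [0.4561 0.3448 0.198 ] jawyaw 3.97 down [-0.007 -0.001 -1.   ] F [ 1.9 -0.3 -2.2] open 0.0412
(0.457, 0.344, 0.09, 3.8) -> [0.0007 0.108  0.0015] twist 0.2
(0.457, 0.344, 0.046, 3.8) -> [0.0007 0.152  0.0018] twist 0.2
```

View pics/m3.png

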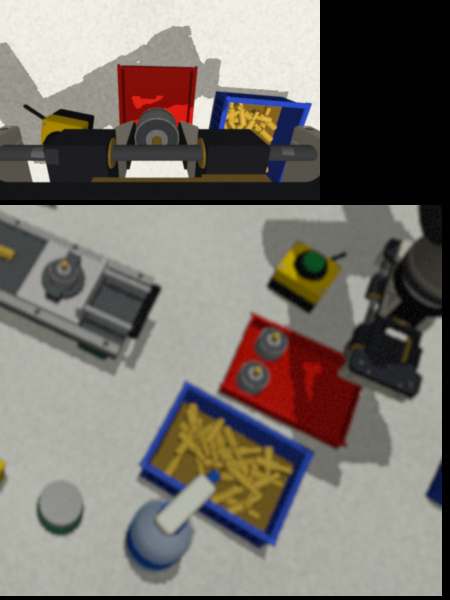

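Request:
{"op": "send_rows", "data": {
  "motion": [
    [[0.001, 0.03, 0.002, 0.2], [0.001, 0.065, 0.002, 0.2], [0.001, 0.095, 0.002, 0.2], [0.001, 0.12, 0.002, 0.2], [0.001, 0.135, 0.002, 0.2], [0.001, 0.141, 0.002, 0.2], [0.001, 0.145, 0.002, 0.2], [0.001, 0.147, 0.002, 0.2]]
  ]
}}

```text
time: 5.5
tool_pos: [0.4578, 0.3434, 0.0514]
tool_rot: [-1.577, -0.001, -1.506]
contact_force: [0.3, 0.7, -2.1]
opening: 0.041
```

```bash
python3 -c "
from h import *
plan((.457,.344,.046,3.8))
"
```

```text
t 5.5 tcp [0.4578 0.3434 0.0514] jawyaw 3.74 down [-0.006 -0.001 -1.   ] F [ 0.3  0.7 -2.1] open 0.041
(0.457, 0.344, 0.046, 3.8) -> [-0.0007  0.0054 -0.0007] twist -0.1
```

Request:
{"op": "send_rows", "data": {
  "motion": [
    [[0, 0.001, 0, 0], [0, 0.002, 0, 0], [0, 0.003, 0, 0], [0, 0.004, 0, 0], [0, 0.005, 0, 0], [0, 0.006, 0, 0], [0, 0.0065, 0, 0], [0, 0.0065, 0, 0]]
  ]
}}

```text
time: 6.3
tool_pos: [0.4577, 0.3434, 0.0452]
tool_rot: [-1.577, -0.0, -1.506]
contact_force: [-2.4, -0.2, 2.7]
opening: 0.0413
```

Request:
{"op": "send_rows", "data": {
  "motion": [
    [[0, 0, 0, 0], [0, 0, 0, 0], [0, 0, 0, 0], [0, 0, 0, 0], [0, -0.01, 0, 0], [0, -0.03, 0, 0], [0, -0.06, 0, 0], [0, -0.09, 0, 0]]
  ],
  "gripper": 0.65
}}

```text
time: 7.1
tool_pos: [0.4581, 0.3434, 0.1367]
tool_rot: [-1.577, -0.001, -1.506]
contact_force: [0.4, -0.2, 0.1]
opening: 0.0597
```

```bash
python3 -c "
from h import *
plan((.48,.05,.21,3.8),(.52,-.242,.2,8.5))
"
```

```text
t 7.1 tcp [0.4581 0.3434 0.1367] jawyaw 3.74 down [-0.006 -0.001 -1.   ] F [ 0.4 -0.2  0.1] open 0.0597
(0.48, 0.05, 0.21, 3.8) -> [ 0.2942 -0.0731  0.0023] twist -0.1
(0.52, -0.242, 0.2, 8.5) -> [ 0.5882 -0.0631  0.0232] twist -4.8
```

Request:
{"op": "send_rows", "data": {
  "motion": [
    [[0.03, -0.03, 0, 0], [0.07, -0.065, 0, 0], [0.115, -0.073, 0.001, 0], [0.16, -0.073, 0.001, 0], [0.205, -0.073, 0.002, 0], [0.25, -0.073, 0.002, 0], [0.295, -0.073, 0.003, 0], [0.34, -0.073, 0.01, 0]]
  ],
  "gripper": 0.5
}}

```text
time: 7.9
tool_pos: [0.4902, 0.0031, 0.2109]
tool_rot: [-1.576, -0.001, -1.505]
contact_force: [0.2, 0.1, -0.1]
opening: 0.0456
```

```bash
python3 -c "
from h import *
c=cam('scene','sc4')
cv2.imwrite('pics/sc4c.png',cv2.resize(cv2.imread('pics/sc4.png')[150:390,300:560],None,fx=2.4,fy=2.4,interpolation=cv2.INTER_CUBIC))
plan((.515,-.159,.15,3.8),(.515,-.159,.086,3.8))
"
```

```text
t 7.95 tcp [ 0.4923 -0.0029  0.2109] jawyaw 3.55 down [-0.003 -0.005 -1.   ] F [ 2.2 -5.1  0.7] open 0.0455
(0.515, -0.159, 0.15, 3.8) -> [0.1569 0.0616 0.0132] twist -0.2
(0.515, -0.159, 0.086, 3.8) -> [0.1566 0.1256 0.0134] twist -0.2
```

View pics/sc4c.png

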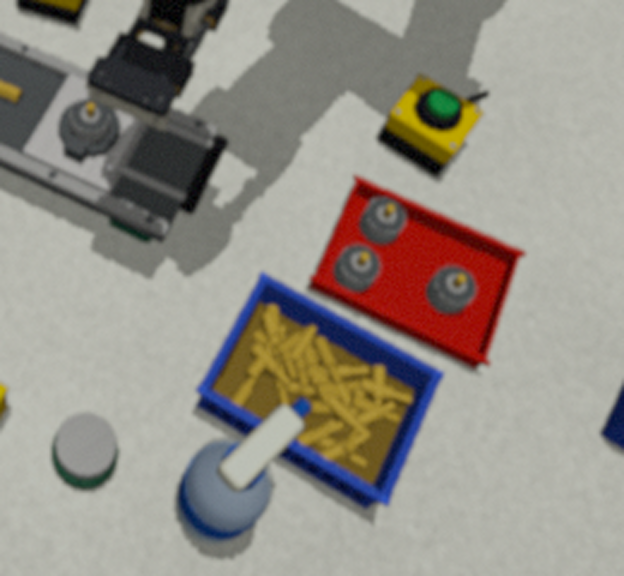

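Request:
{"op": "send_rows", "data": {
  "motion": [
    [[0.04, 0, 0.004, -0.2], [0.08, 0.01, 0.007, -0.2], [0.115, 0.03, 0.01, -0.2], [0.145, 0.045, 0.013, -0.2], [0.157, 0.055, 0.013, -0.2], [0.157, 0.06, 0.013, -0.2], [0.157, 0.06, 0.013, -0.2]]
  ],
  "gripper": 0.45
}}

```text
time: 8.65
tool_pos: [0.5144, -0.1581, 0.1514]
tool_rot: [-1.575, -0.004, -1.505]
contact_force: [0.4, 0.3, -0.2]
opening: 0.041
```

```bash
python3 -c "
from h import *
plan((.515,-.159,.086,3.8))
c=cam('wrist','w4'); print(proj(c,(.515,-.159,.072)))
"
```

```text
t 8.65 tcp [ 0.5144 -0.1581  0.1514] jawyaw 3.75 down [-0.004 -0.004 -1.   ] F [ 0.4  0.3 -0.2] open 0.041
(0.515, -0.159, 0.086, 3.8) -> [0.0007 0.0654 0.0008] twist -0.1
(np.float64(316.3100001319519), np.float64(225.504398959446))
```

View pics/w4.png

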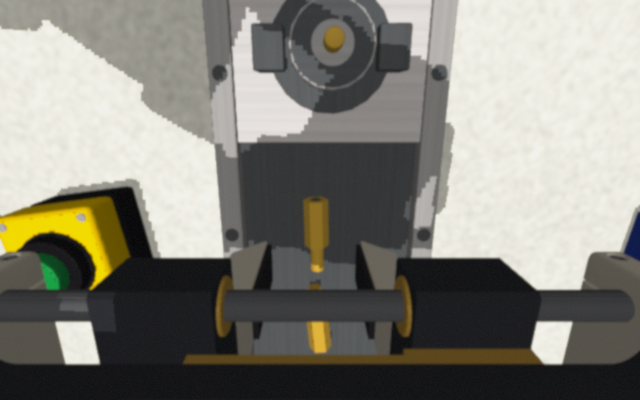

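Request:
{"op": "send_rows", "data": {
  "motion": [
    [[0.001, 0.02, 0.001, 0], [0.001, 0.04, 0.001, 0], [0.001, 0.054, 0.001, 0], [0.001, 0.061, 0.001, 0], [0.001, 0.065, 0.001, 0], [0.001, 0.0655, 0.001, 0], [0.001, 0.0655, 0.001, 0]]
  ]
}}

```text
time: 9.4
tool_pos: [0.516, -0.1589, 0.0872]
tool_rot: [-1.573, -0.005, -1.504]
contact_force: [0.1, 0.7, 0.3]
opening: 0.0413
```

Request:
{"op": "send_rows", "data": {
  "motion": [
    [[0, 0, 0, 0], [0, 0, 0, 0], [0, 0, 0, 0], [0, 0, 0, 0], [0, 0, 0, 0], [0, 0, 0, 0]]
  ],
  "gripper": 0.05,
  "grip_force": 15
}}

```text
time: 10.0
tool_pos: [0.5161, -0.159, 0.0874]
tool_rot: [-1.573, -0.005, -1.504]
contact_force: [0.3, 0.3, 1.7]
opening: 0.0149
```

Request:
{"op": "send_rows", "data": {
  "motion": [
    [[0, -0.015, 0, 0], [0, -0.035, 0, 0], [0, -0.065, 0, 0], [0, -0.1, 0, 0], [0, -0.12, 0, 0], [0, -0.13, 0, 0], [0, -0.13, 0, 0]]
  ]
}}

```text
time: 10.7
tool_pos: [0.5167, -0.1585, 0.2182]
tool_rot: [-1.571, -0.006, -1.504]
contact_force: [-0.4, -0.0, -1.0]
opening: 0.0148
```

```bash
python3 -c "
from h import *
plan((.57,.1,.21,3.8),(.615,.31,.21,3.8))
c=cam('wrist','w5')
"
```

```text
t 10.7 tcp [ 0.5167 -0.1585  0.2182] jawyaw 3.82 down [-0.    -0.006 -1.   ] F [-0.4 -0.  -1. ] open 0.0148
(0.57, 0.1, 0.21, 3.8) -> [-0.2544  0.0066  0.0704] twist 0.0
(0.615, 0.31, 0.21, 3.8) -> [-0.461   0.0053  0.1293] twist 0.0
```

View pics/w5.png

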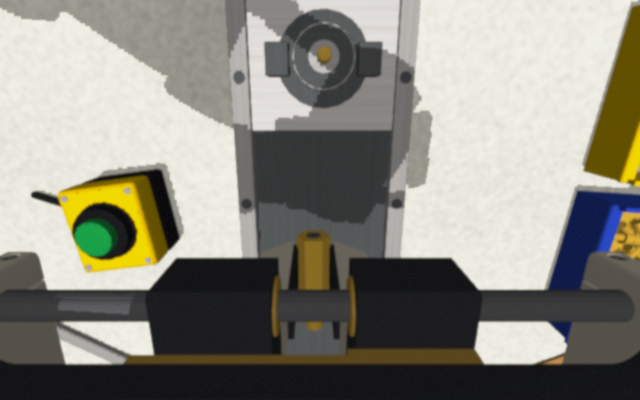

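Request:
{"op": "send_rows", "data": {
  "motion": [
    [[-0.025, -0.003, 0.005, 0], [-0.065, -0.005, 0.015, 0], [-0.11, -0.005, 0.027, 0], [-0.155, -0.005, 0.039, 0], [-0.2, -0.005, 0.051, 0], [-0.245, -0.005, 0.063, 0], [-0.29, -0.005, 0.075, 0], [-0.335, -0.005, 0.088, 0]]
  ]
}}

```text
time: 11.55
tool_pos: [0.581, 0.1837, 0.2178]
tool_rot: [-1.577, -0.005, -1.504]
contact_force: [1.2, 0.2, 0.2]
opening: 0.0149
```

Request:
{"op": "send_rows", "data": {
  "motion": [
    [[-0.04, 0, 0.01, 0], [-0.075, 0, 0.02, 0], [-0.105, 0, 0.028, 0], [-0.13, 0, 0.035, 0], [-0.132, 0, 0.036, 0], [-0.132, 0, 0.036, 0]]
  ]
}}

```text
time: 12.15
tool_pos: [0.6074, 0.3178, 0.2145]
tool_rot: [-1.58, -0.007, -1.503]
contact_force: [-0.6, -0.3, 0.2]
opening: 0.015
```

```bash
python3 -c "
from h import *
plan((.61,.315,.075,3.8))
c=cam('scene','sc5');cam('side','si5')
a=cv2.resize(cv2.imread('pics/sc5.png')[170:390,320:540],(440,440),interpolation=cv2.INTER_CUBIC)
b=cv2.resize(cv2.imread('pics/si5.png')[60:260,140:320],(360,400),interpolation=cv2.INTER_CUBIC)
o=np.zeros((440,800,3),np.uint8);o[:,:440]=a;o[:400,440:]=b;cv2.imwrite('pics/m5.png',o)
"
```

```text
t 12.15 tcp [0.6074 0.3178 0.2145] jawyaw 3.88 down [-0.009 -0.007 -1.   ] F [-0.6 -0.3  0.2] open 0.015
(0.61, 0.315, 0.075, 3.8) -> [0.0021 0.1394 0.0037] twist 0.1
```

View pics/m5.png

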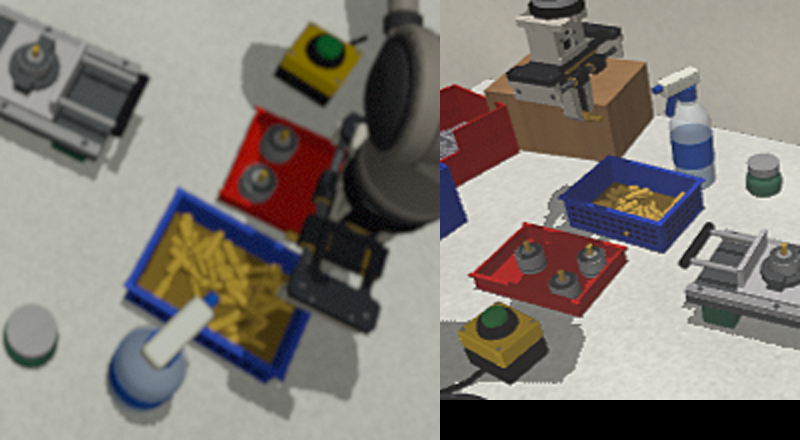

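Request:
{"op": "send_rows", "data": {
  "motion": [
    [[0.005, 0.03, 0.003, 0], [0.008, 0.07, 0.003, 0], [0.008, 0.105, 0.003, 0], [0.008, 0.128, 0.003, 0], [0.008, 0.138, 0.004, 0], [0.008, 0.143, 0.004, 0], [0.008, 0.143, 0.004, 0]]
  ]
}}

```text
time: 12.95
tool_pos: [0.6117, 0.3075, 0.0733]
tool_rot: [-1.578, -0.006, -1.506]
contact_force: [-0.1, -1.1, -0.9]
opening: 0.015
```

Request:
{"op": "send_rows", "data": {
  "motion": [
    [[0, 0, 0, 0], [0, 0, 0, 0], [0, 0, 0, 0], [0, -0.01, 0, 0], [0, -0.04, 0, 0], [0, -0.08, 0, 0], [0, -0.12, 0, 0], [0, -0.145, 0, 0]]
  ],
  "gripper": 0.33
}}

```text
time: 13.75
tool_pos: [0.6135, 0.3089, 0.2232]
tool_rot: [-1.573, -0.005, -1.505]
contact_force: [0.7, 0.5, 0.4]
opening: 0.0302
```

```bash
python3 -c "
from h import *
plan((.52,-.242,.21,9))
c=cam('scene','sc6');cam('side','si6')
a=cv2.resize(cv2.imread('pics/sc6.png')[170:390,320:540],(440,440),interpolation=cv2.INTER_CUBIC)
b=cv2.resize(cv2.imread('pics/si6.png')[60:260,140:320],(360,400),interpolation=cv2.INTER_CUBIC)
o=np.zeros((440,800,3),np.uint8);o[:,:440]=a;o[:400,440:]=b;cv2.imwrite('pics/m6.png',o)
"
```

```text
t 13.75 tcp [0.6135 0.3089 0.2232] jawyaw 3.75 down [-0.002 -0.005 -1.   ] F [0.7 0.5 0.4] open 0.0302
(0.52, -0.242, 0.21, 9) -> [ 0.5435  0.016  -0.1293] twist -5.3
```

View pics/m6.png

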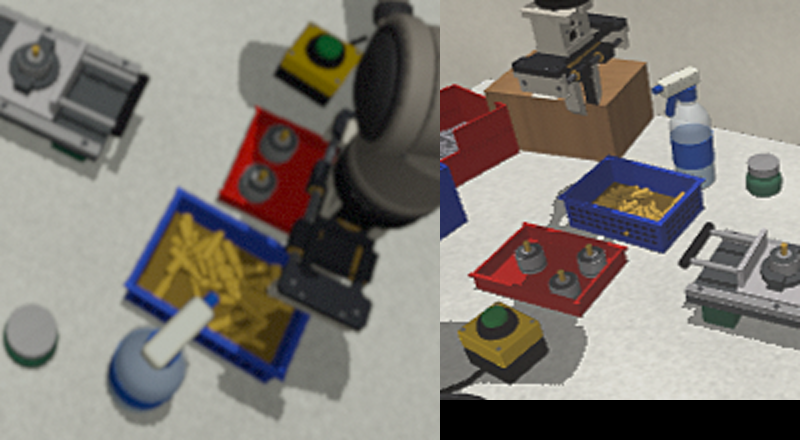

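Request:
{"op": "send_rows", "data": {
  "motion": [
    [[0.04, 0, -0.01, -1], [0.085, 0, -0.02, -2], [0.13, 0, -0.031, -3], [0.175, 0, -0.042, -4], [0.22, 0, -0.053, -5], [0.265, 0, -0.063, -5], [0.31, 0, -0.074, -5], [0.355, 0, -0.085, -5]]
  ],
  "gripper": 0.45
}}

```text
time: 14.65
tool_pos: [0.5519, -0.0521, 0.2255]
tool_rot: [-1.569, -0.003, -1.418]
contact_force: [0.8, -1.0, 0.4]
opening: 0.0415
```

```bash
python3 -c "
from h import *
plan((.5215,-.241,.165,8.6))
"
```

```text
t 14.65 tcp [ 0.5519 -0.0521  0.2255] jawyaw 8.76 down [ 0.002 -0.003 -1.   ] F [ 0.8 -1.   0.4] open 0.0415
(0.5215, -0.241, 0.165, 8.6) -> [ 0.1819  0.061  -0.0589] twist 0.2
```

Request:
{"op": "send_rows", "data": {
  "motion": [
    [[0.04, 0, -0.013, 0], [0.08, 0, -0.026, 0], [0.12, 0.015, -0.039, 0], [0.155, 0.03, -0.05, 0], [0.176, 0.05, -0.057, 0], [0.182, 0.061, -0.059, 0], [0.182, 0.061, -0.059, 0]]
  ]
}}

```text
time: 15.35
tool_pos: [0.5203, -0.241, 0.1631]
tool_rot: [-1.572, -0.0, -1.419]
contact_force: [-0.5, -0.1, -0.1]
opening: 0.0411
```

```bash
python3 -c "
from h import *
plan((.5215,-.241,.086,8.6))
c=cam('wrist','w7'); print(proj(c,(.5215,-.241,.072)))
f=c['frame'];h=cv2.cvtColor(f,cv2.COLOR_RGB2HSV)
m=((h[...,0]>12)&(h[...,0]<35)&(h[...,1]>110)&(h[...,2]>60)).astype(np.uint8);m[262:]=0
N,L,st,ce=cv2.connectedComponentsWithStats(m)
for i in range(1,N):
  if st[i,4]>60 and 250<ce[i][0]<400:
    ys,xs=np.where(L==i);p=np.array([onz(c,x,y,.068)[:2] for x,y in zip(xs,ys)])*1000
    mu=p.mean(0);w,V=np.linalg.eigh(np.cov(p.T));a=V[:,1]*np.sign(V[1,1]);t=(p-mu)@a
    print(st[i],mu.round(1),a.round(3),(mu+a*t.min()).round(1),(mu+a*t.max()).round(1))
"
```

```text
t 15.35 tcp [ 0.5203 -0.241   0.1631] jawyaw 8.68 down [-0.001 -0.001 -1.   ] F [-0.5 -0.1 -0.1] open 0.0411
(0.5215, -0.241, 0.086, 8.6) -> [0.0002 0.0771 0.0013] twist 0.1
(np.float64(316.8157283961087), np.float64(218.76741469868094))
[ 306  167   24   75 1478] [ 520.8 -234.5] [-0.15   0.989] [ 524.5 -258.7] [ 516.6 -206.6]
```

View pics/w7.png

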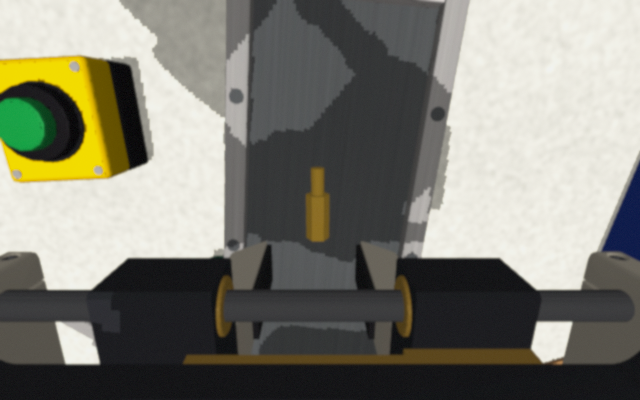

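Stud's hex is centred at (317,217), matching the plan; descend and grip.

Request:
{"op": "send_rows", "data": {
  "motion": [
    [[0, 0.025, 0.001, 0], [0, 0.05, 0.001, 0], [0, 0.065, 0.001, 0], [0, 0.073, 0.001, 0], [0, 0.0765, 0.001, 0], [0, 0.077, 0.001, 0], [0, 0.077, 0.001, 0]]
  ]
}}

```text
time: 16.1
tool_pos: [0.5227, -0.2403, 0.0884]
tool_rot: [-1.569, -0.003, -1.418]
contact_force: [-0.3, -0.5, 0.2]
opening: 0.0415
```

Request:
{"op": "send_rows", "data": {
  "motion": [
    [[0, 0, 0, 0], [0, 0, 0, 0], [0, 0, 0, 0], [0, 0, 0, 0], [0, 0, 0, 0], [0, 0, 0, 0]]
  ],
  "gripper": 0.05,
  "grip_force": 15
}}

```text
time: 16.7
tool_pos: [0.5228, -0.2404, 0.0886]
tool_rot: [-1.569, -0.003, -1.418]
contact_force: [-0.4, 0.1, 2.6]
opening: 0.0151
```

Request:
{"op": "send_rows", "data": {
  "motion": [
    [[0, -0.015, 0, 0], [0, -0.035, 0, 0], [0, -0.065, 0, 0], [0, -0.1, 0, 0], [0, -0.12, 0, 0], [0, -0.13, 0, 0], [0, -0.13, 0, 0]]
  ]
}}

```text
time: 17.4
tool_pos: [0.5228, -0.2403, 0.2195]
tool_rot: [-1.568, -0.004, -1.418]
contact_force: [-0.5, 0.8, 0.1]
opening: 0.015
```

```bash
python3 -c "
from h import *
plan((.615,.305,.21,3.8))
c=cam('wrist','w8')
"
```

```text
t 17.4 tcp [ 0.5228 -0.2403  0.2195] jawyaw 8.76 down [ 0.004 -0.004 -1.   ] F [-0.5  0.8  0.1] open 0.015
(0.615, 0.305, 0.21, 3.8) -> [-0.5249  0.0078  0.1742] twist 5.0
```

View pics/w8.png

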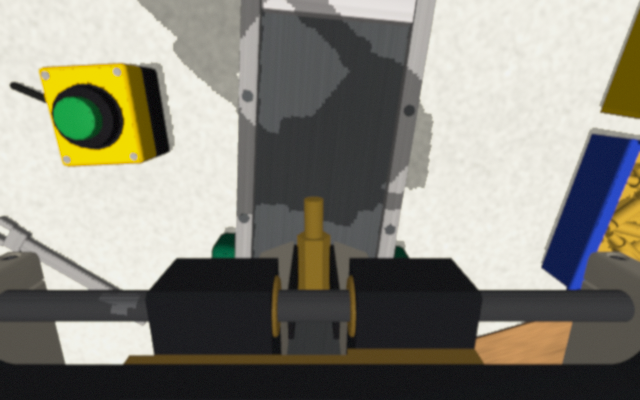

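Request:
{"op": "send_rows", "data": {
  "motion": [
    [[-0.025, -0.003, 0.005, 0], [-0.065, -0.005, 0.018, 1], [-0.11, -0.005, 0.033, 2], [-0.155, -0.005, 0.05, 3], [-0.2, -0.005, 0.066, 4], [-0.245, -0.005, 0.081, 5], [-0.29, -0.005, 0.096, 5], [-0.335, -0.005, 0.111, 5]]
  ]
}}

```text
time: 18.25
tool_pos: [0.5803, 0.1099, 0.2203]
tool_rot: [-1.573, -0.003, -1.505]
contact_force: [-0.0, 0.8, 0.1]
opening: 0.0153
```

```bash
python3 -c "
from h import *
plan((.615,.303,.21,3.8),(.615,.303,.073,3.8))
"
```

```text
t 18.25 tcp [0.5803 0.1099 0.2203] jawyaw 3.76 down [-0.002 -0.003 -1.   ] F [-0.   0.8  0.1] open 0.0153
(0.615, 0.303, 0.21, 3.8) -> [-0.1904  0.0097  0.0473] twist -0.0
(0.615, 0.303, 0.073, 3.8) -> [-0.1908  0.1467  0.0476] twist -0.0
```

Request:
{"op": "send_rows", "data": {
  "motion": [
    [[-0.045, 0, 0.011, 0], [-0.09, 0, 0.022, 0], [-0.135, 0, 0.033, 0], [-0.17, 0, 0.042, 0], [-0.187, 0, 0.047, 0], [-0.19, 0.005, 0.047, 0], [-0.191, 0.03, 0.047, 0], [-0.191, 0.06, 0.047, 0]]
  ]
}}

```text
time: 19.05
tool_pos: [0.6145, 0.3026, 0.1584]
tool_rot: [-1.572, -0.003, -1.505]
contact_force: [0.1, 0.1, -1.0]
opening: 0.0149
```

```bash
python3 -c "
from h import *
plan((.615,.303,.073,3.8))
"
```

```text
t 19.05 tcp [0.6145 0.3026 0.1584] jawyaw 3.74 down [-0.001 -0.003 -1.   ] F [ 0.1  0.1 -1. ] open 0.0149
(0.615, 0.303, 0.073, 3.8) -> [-0.0007  0.0854  0.0006] twist -0.1
```

Request:
{"op": "send_rows", "data": {
  "motion": [
    [[0, 0.03, 0, 0], [0, 0.055, 0, 0], [0, 0.075, 0, 0], [0, 0.084, 0, 0], [0, 0.085, 0, 0], [0, 0.085, 0, 0]]
  ]
}}

```text
time: 19.65
tool_pos: [0.6146, 0.3018, 0.0737]
tool_rot: [-1.572, -0.003, -1.506]
contact_force: [-0.5, 0.1, 0.8]
opening: 0.015
```

Request:
{"op": "send_rows", "data": {
  "motion": [
    [[0, 0, 0, 0], [0, 0, 0, 0], [0, 0, 0, 0], [0, -0.01, 0, 0], [0, -0.04, 0, 0], [0, -0.08, 0, 0], [0, -0.12, 0, 0], [0, -0.145, 0, 0]]
  ],
  "gripper": 0.33
}}

```text
time: 20.45
tool_pos: [0.6156, 0.3027, 0.2237]
tool_rot: [-1.567, -0.001, -1.506]
contact_force: [1.1, 0.3, 0.6]
opening: 0.0303
```

```bash
python3 -c "
from h import *
c=cam('side','si9')
si=lambda u,v:(250+(u+.5)/3.2-.5,160+(v+.5)/3.2-.5)
plan((.506,.12,.2,3.8))
b=cv2.resize(cv2.imread('pics/si9.png')[60:260,140:440],None,fx=2.6,fy=2.6,interpolation=cv2.INTER_CUBIC)
cv2.imwrite('pics/m9.png',b)
"
```

```text
t 20.5 tcp [0.6167 0.3031 0.2277] jawyaw 3.73 down [ 0.01   0.001 -1.   ] F [1.  0.5 3.5] open 0.0304
(0.506, 0.12, 0.2, 3.8) -> [ 0.1756  0.0264 -0.1227] twist -0.1
```

View pics/m9.png

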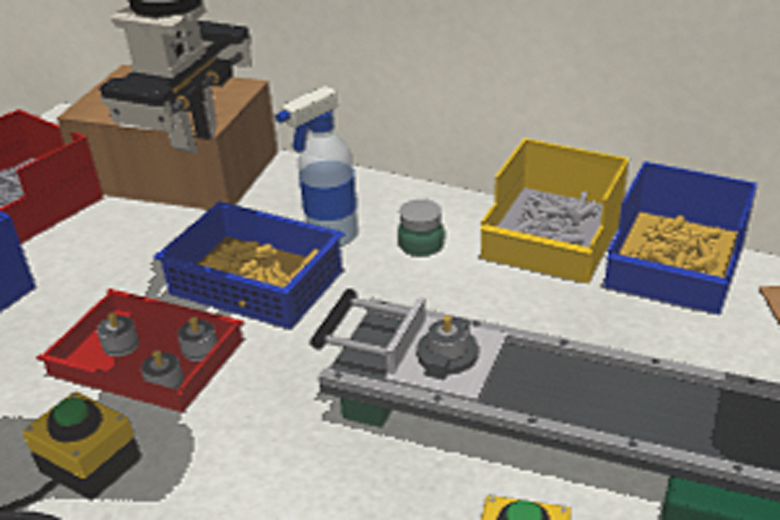

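Request:
{"op": "send_rows", "data": {
  "motion": [
    [[0.03, 0, -0.024, 0], [0.06, 0, -0.048, 0], [0.09, 0, -0.072, 0], [0.12, 0.01, -0.096, 0], [0.145, 0.02, -0.116, 0], [0.155, 0.028, -0.124, 0], [0.155, 0.028, -0.124, 0], [0.155, 0.028, -0.124, 0]]
  ],
  "gripper": 0.0,
  "grip_force": 20
}}

```text
time: 21.3
tool_pos: [0.504, 0.1407, 0.1993]
tool_rot: [-1.559, 0.001, -1.506]
contact_force: [0.6, 0.0, 0.3]
opening: 0.0006
```

```bash
python3 -c "
from h import *
plan((.5025,.13,.15,3.85),(.5025,.13,.1,3.85))
c=cam('wrist','w10')
S=cam('scene','sc10')
cv2.imwrite('pics/sc10c.png',cv2.resize(cv2.imread('pics/sc10.png')[150:390,300:560],None,fx=2.4,fy=2.4,interpolation=cv2.INTER_CUBIC))
for y in(.0725,.0765):print(proj(c,(.506,y,.098)))
"
```

```text
t 21.3 tcp [0.504  0.1407 0.1993] jawyaw 3.7 down [ 0.012  0.002 -1.   ] F [0.6 0.  0.3] open 0.0006
(0.5025, 0.13, 0.15, 3.85) -> [ 0.0106  0.0493 -0.0028] twist -0.2
(0.5025, 0.13, 0.1, 3.85) -> [ 0.0107  0.0993 -0.0034] twist -0.2
(np.float64(309.99224298692815), np.float64(298.8147573764879))
(np.float64(310.3168607730321), np.float64(294.1803148267625))
```

View pics/w10.png

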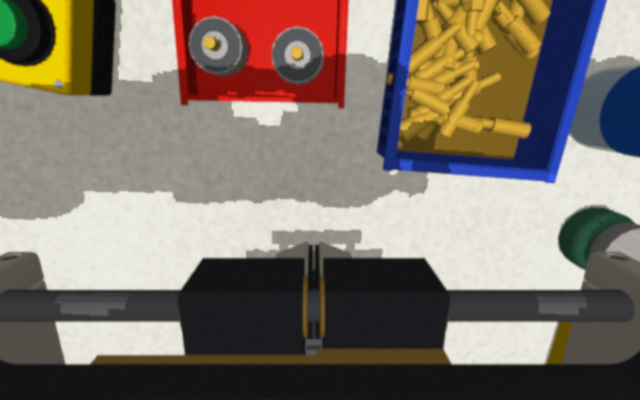

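View pics/sc10c.png

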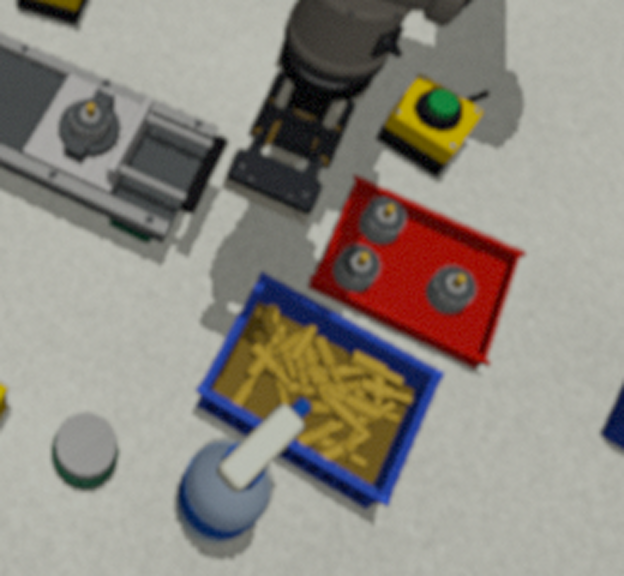

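Request:
{"op": "send_rows", "data": {
  "motion": [
    [[0.005, 0.025, -0.002, -0.1], [0.01, 0.055, -0.003, -0.2], [0.01, 0.08, -0.003, -0.2], [0.01, 0.093, -0.003, -0.2], [0.01, 0.099, -0.003, -0.2], [0.01, 0.1, -0.003, -0.2], [0.01, 0.1, -0.003, -0.2]]
  ]
}}

```text
time: 22.1
tool_pos: [0.5038, 0.1316, 0.0997]
tool_rot: [-1.558, 0.001, -1.501]
contact_force: [-0.0, 0.5, -0.5]
opening: 0.0006
```

```bash
python3 -c "
from h import *
y=-.25
plan((.5055,.095,.1,3.85),(.5055+.0675*.345,y,.1,3.85))
c=cam('side','si11')
cv2.imwrite('pics/si11c.png',cv2.resize(cv2.imread('pics/si11.png')[130:260,180:400],None,fx=3,fy=3,interpolation=cv2.INTER_CUBIC))
"
```

```text
t 22.1 tcp [0.5038 0.1316 0.0997] jawyaw 3.99 down [ 0.013  0.002 -1.   ] F [-0.   0.5 -0.5] open 0.0006
(0.5055, 0.095, 0.1, 3.85) -> [ 0.0366 -0.0003 -0.0008] twist 0.1
(0.5287875, -0.25, 0.1, 3.85) -> [ 0.3824 -0.0006 -0.0016] twist 0.1
```

View pics/si11c.png

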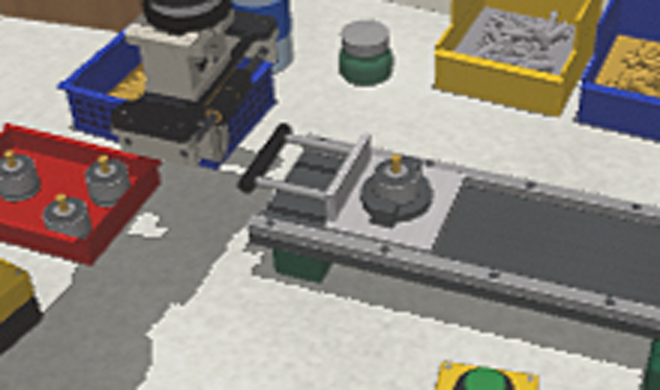

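Request:
{"op": "send_rows", "data": {
  "motion": [
    [[0.008, 0, 0, 0.1], [0.016, 0, 0, 0.1], [0.022, 0, 0, 0.1], [0.027, 0, 0, 0.1], [0.032, 0, 0, 0.1], [0.036, 0, -0.001, 0.1], [0.04, 0, -0.001, 0.1], [0.044, 0, -0.001, 0.1]]
  ]
}}

```text
time: 22.95
tool_pos: [0.5057, 0.0878, 0.0999]
tool_rot: [-1.558, 0.002, -1.503]
contact_force: [-1.1, 4.1, 1.1]
opening: 0.0005
```

```bash
python3 -c "
from h import *
plan((.5288,-.25,.1,3.85))
"
```

```text
t 22.95 tcp [0.5057 0.0878 0.0999] jawyaw 3.87 down [ 0.013  0.003 -1.   ] F [-1.1  4.1  1.1] open 0.0005
(0.5288, -0.25, 0.1, 3.85) -> [ 3.386e-01 -7.000e-04  3.000e-04] twist 0.0
```

Request:
{"op": "send_rows", "data": {
  "motion": [
    [[0.005, 0, 0, 0], [0.011, 0, 0, 0], [0.019, 0, 0, 0], [0.028, 0, 0, 0], [0.037, 0, 0, 0], [0.046, 0, 0, 0], [0.055, 0, 0, 0], [0.064, 0, 0, 0]]
  ]
}}

```text
time: 23.75
tool_pos: [0.51, 0.0231, 0.0999]
tool_rot: [-1.558, 0.002, -1.503]
contact_force: [-0.6, 4.3, 2.6]
opening: 0.0006
```

Request:
{"op": "send_rows", "data": {
  "motion": [
    [[0.009, 0, 0, 0], [0.018, 0, 0, 0], [0.027, 0, 0, 0], [0.036, 0, 0, 0], [0.045, 0, 0, 0], [0.054, 0, 0, 0], [0.063, 0, 0, 0], [0.072, 0, 0, 0]]
  ]
}}

```text
time: 24.55
tool_pos: [0.5149, -0.0495, 0.0998]
tool_rot: [-1.558, 0.002, -1.503]
contact_force: [-1.1, 4.4, 4.3]
opening: 0.0005
```

Request:
{"op": "send_rows", "data": {
  "motion": [
    [[0.009, 0, 0, 0], [0.018, 0, 0, 0], [0.027, 0, 0, 0], [0.036, 0, 0, 0], [0.045, 0, 0, 0], [0.054, 0, 0, 0], [0.063, 0, 0, 0], [0.072, 0, 0, 0]]
  ]
}}

```text
time: 25.35
tool_pos: [0.5198, -0.1221, 0.0997]
tool_rot: [-1.558, 0.002, -1.503]
contact_force: [-0.4, 4.4, 4.4]
opening: 0.0004
```

```bash
python3 -c "
from h import *
plan((.505+.0675*.345,-.25,.1,3.85))
c=cam('side','si12')
cv2.imwrite('pics/si12c.png',cv2.resize(cv2.imread('pics/si12.png')[100:300,260:520],None,fx=3,fy=3,interpolation=cv2.INTER_CUBIC))
"
```

```text
t 25.35 tcp [ 0.5198 -0.1221  0.0997] jawyaw 3.86 down [ 0.013  0.003 -1.   ] F [-0.4  4.4  4.4] open 0.0004
(0.5282875, -0.25, 0.1, 3.85) -> [ 1.282e-01 -6.000e-04 -1.000e-04] twist 0.0
```

View pics/si12c.png

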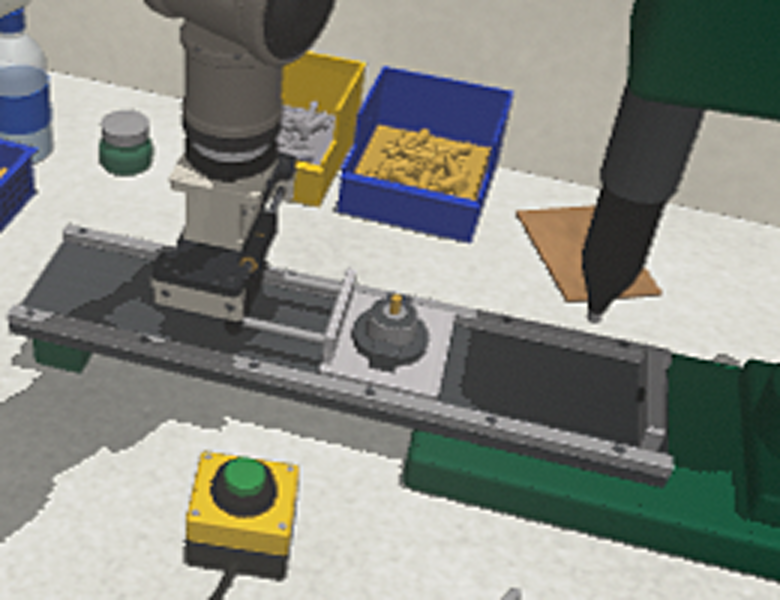

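Request:
{"op": "send_rows", "data": {
  "motion": [
    [[0.009, 0, 0, 0], [0.018, 0, 0, 0], [0.027, 0, 0, 0], [0.036, 0, 0, 0], [0.045, 0, 0, 0], [0.054, 0, 0, 0], [0.063, 0, 0, 0], [0.072, 0, 0, 0]]
  ]
}}

```text
time: 26.2
tool_pos: [0.5247, -0.1961, 0.0995]
tool_rot: [-1.558, 0.001, -1.504]
contact_force: [0.7, 5.4, 0.9]
opening: 0.0007
```

Request:
{"op": "send_rows", "data": {
  "motion": [
    [[0.009, 0, 0, 0], [0.018, 0, 0, 0], [0.027, 0, 0, 0], [0.035, 0, 0, 0], [0.042, 0, 0, 0], [0.048, 0, 0, 0], [0.053, 0, 0, 0], [0.057, 0, 0, 0]]
  ]
}}

```text
time: 27.0
tool_pos: [0.5286, -0.2534, 0.0994]
tool_rot: [-1.558, 0.001, -1.504]
contact_force: [0.5, 4.7, 1.6]
opening: 0.0005
```

```bash
python3 -c "
from h import *
plan((.53,-.282,.1,3.85))
c=cam('side','si13')
cv2.imwrite('pics/si13c.png',cv2.resize(cv2.imread('pics/si13.png')[100:300,260:520],None,fx=3,fy=3,interpolation=cv2.INTER_CUBIC))
"
```

```text
t 27.0 tcp [ 0.5286 -0.2534  0.0994] jawyaw 3.84 down [ 0.013  0.001 -1.   ] F [0.5 4.7 1.6] open 0.0005
(0.53, -0.282, 0.1, 3.85) -> [ 0.0287 -0.0006 -0.0005] twist -0.0
```

View pics/si13c.png

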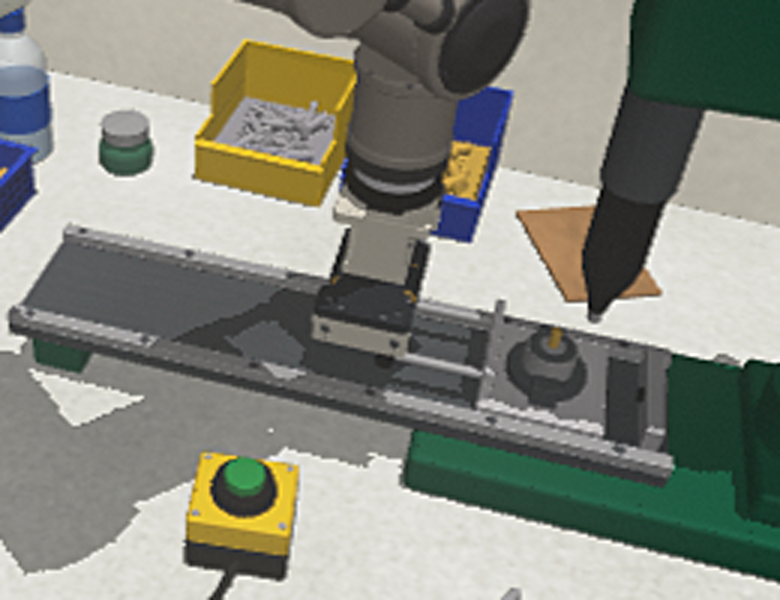

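Request:
{"op": "send_rows", "data": {
  "motion": [
    [[0.003, 0, 0, 0], [0.006, 0, 0, 0], [0.009, 0, 0, 0], [0.012, 0, 0, 0], [0.0145, 0, 0, 0], [0.0165, 0, 0, 0], [0.018, 0, 0, 0], [0.0195, 0, 0, 0]]
  ]
}}

```text
time: 27.85
tool_pos: [0.53, -0.2736, 0.0994]
tool_rot: [-1.557, -0.0, -1.504]
contact_force: [0.3, 3.7, 0.6]
opening: 0.0003
```

Request:
{"op": "send_rows", "data": {
  "motion": [
    [[0.001, 0, 0, 0], [0.002, 0, 0, 0], [0.003, 0, 0, 0], [0.004, 0, 0, 0], [0.005, 0, 0, 0], [0.006, 0, 0, 0], [0.007, 0, 0, 0], [0.008, 0, 0, 0]]
  ]
}}

```text
time: 28.65
tool_pos: [0.5301, -0.2772, 0.0994]
tool_rot: [-1.559, 0.008, -1.504]
contact_force: [0.2, 21.8, 8.8]
opening: 0.0003
```

```bash
python3 -c "
from h import *
plan((.53,-.282,.1,3.85))
c=cam('side','si14')
cv2.imwrite('pics/si14c.png',cv2.resize(cv2.imread('pics/si14.png')[190:270,400:500],None,fx=6,fy=6,interpolation=cv2.INTER_CUBIC))
"
```

```text
t 28.65 tcp [ 0.5301 -0.2772  0.0994] jawyaw 3.85 down [ 0.011  0.008 -1.   ] F [ 0.2 21.8  8.8] open 0.0003
(0.53, -0.282, 0.1, 3.85) -> [ 0.0048 -0.0006 -0.0005] twist -0.0
```

View pics/si14c.png

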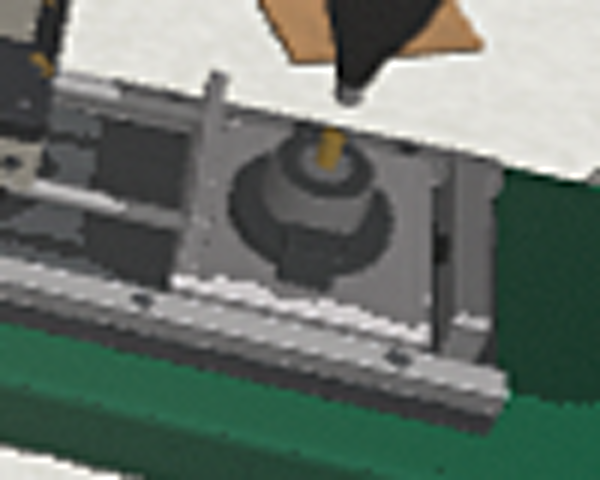

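```bash
python3 -c "
from h import *
c=cam('side');s=cam('scene','sc14');
cv2.imwrite('pics/sc14c.png',cv2.resize(cv2.imread('pics/sc14.png')[90:220,150:300],None,fx=4,fy=4,interpolation=cv2.INTER_CUBIC))
q=lambda u,v:(400+(u+.5)/6-.5,190+(v+.5)/6-.5)
print('pin',onz(c,*q(332,132),.124),'tip',onz(c,*q(348,98),.144))
plan((.53,-.282,.1,3.85))
"
```

```text
pin [ 0.54141571 -0.42392228  0.124     ] tip [ 0.54058513 -0.42563534  0.144     ]
t 28.8 tcp [ 0.5302 -0.2772  0.0994] jawyaw 3.86 down [ 0.011  0.008 -1.   ] F [ 0.5 19.5  8.6] open 0.0003
(0.53, -0.282, 0.1, 3.85) -> [ 0.0048 -0.0006 -0.0005] twist 0.0
```

View pics/sc14c.png

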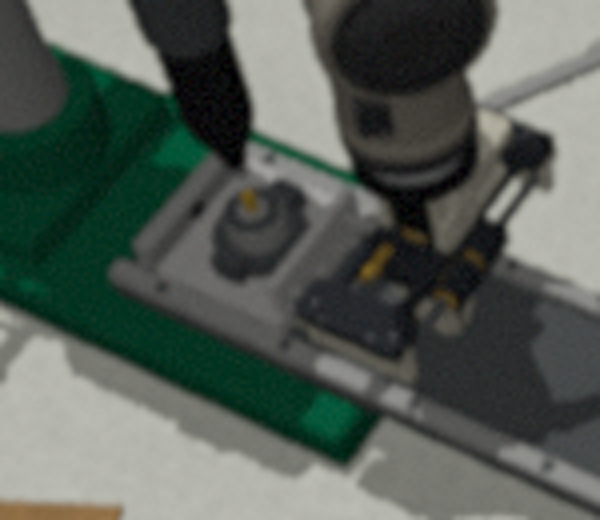

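Request:
{"op": "send_rows", "data": {
  "motion": [
    [[-0.003, 0, 0, 0], [-0.008, 0, 0, 0], [-0.016, 0, 0, 0], [-0.03, 0, 0, 0], [-0.05, 0, 0, 0], [-0.06, -0.02, 0, 0], [-0.065, -0.06, 0, 0], [-0.07, -0.1, 0, 0]]
  ]
}}

```text
time: 29.6
tool_pos: [0.5237, -0.2061, 0.2004]
tool_rot: [-1.561, 0.009, -1.502]
contact_force: [1.8, -1.0, 0.2]
opening: 0.0004
```

Request:
{"op": "send_rows", "data": {
  "motion": [
    [[-0.03, 0, 0, 0], [-0.07, 0, 0, 0], [-0.11, 0, 0, 0], [-0.15, 0, 0, 0], [-0.18, 0, 0, 0], [-0.2, 0, 0, 0], [-0.2, 0, 0, 0], [-0.2, 0, 0, 0]]
  ]
}}

```text
time: 30.4
tool_pos: [0.5096, -0.0059, 0.2022]
tool_rot: [-1.561, 0.008, -1.501]
contact_force: [-0.8, 0.3, -0.3]
opening: 0.0003
```

```bash
python3 -c "
from h import *
plan((.53,-.282,.1,3.85))
c=cam('side','si15');cam('scene','sc15')
"
```

```text
t 30.4 tcp [ 0.5096 -0.0059  0.2022] jawyaw 4.02 down [ 0.009  0.009 -1.   ] F [-0.8  0.3 -0.3] open 0.0003
(0.53, -0.282, 0.1, 3.85) -> [ 2.777e-01  1.000e-01 -1.000e-04] twist 0.2
```

View pics/si15.png

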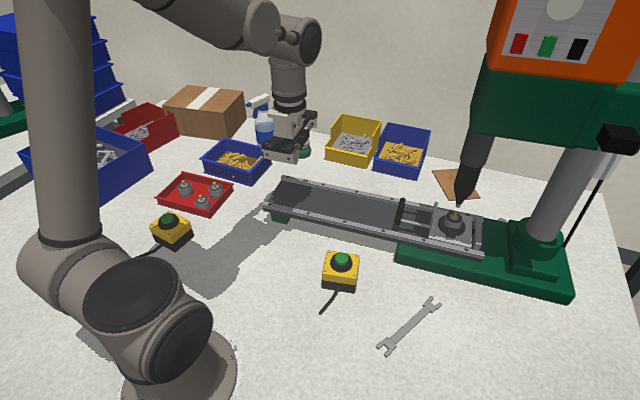

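View pics/sc15.png

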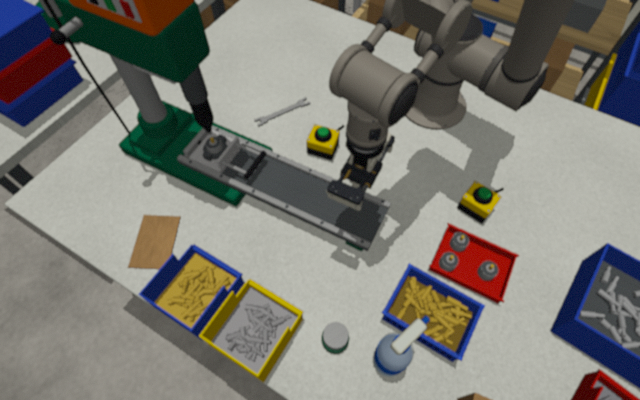

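```bash
python3 -c "
from h import *
a=cv2.imread('pics/scene0.png').astype(int);b=cv2.imread('pics/sc15.png').astype(int)
for n,(x0,y0,x1,y1) in dict(spray=(370,310,440,380),tin=(315,318,355,355),spanner=(250,92,315,130),boxR=(300,118,345,160),boxL=(455,178,500,222),done=(437,228,475,275),tray_free=(475,240,520,300)).items():
  print(n,np.abs(a-b)[y0:y1,x0:x1].mean().round(2))
hand_in()"
```

```text
spray 1.39
tin 1.1
spanner 0.97
boxR 1.5
boxL 4.48
done 2.56
tray_free 11.07
the job is handed in; nothing more can be done
```

The job is done and handed in at about 30 s of the 72 s allowed.

- **Finished cap:** it was lowered slowly until the force reading showed contact with the tray floor, then released. The last pictures show three caps standing upright in the red tray.
- **Studs:** both were released just above the fill, inside the blue basket. They can't be told apart from the studs already there. The slideway is empty, though, and no stray stud shows on the bench.
- **Nest:** I pushed it by its bar at about 90 mm/s, slowing to about 10 mm/s before the stop. It held at about 20 N, against 4 to 5 N while sliding, after about 0.37 m of travel. In the side view, the clamped stud sat within about 2 mm of the spindle tip, which is about the camera's accuracy. The arm then backed off and is touching nothing.
- **Everything else:** I compared the last scene picture with the first.
  - The spray bottle, tin, spanner and right button box showed only image noise.
  - The caps already in the tray changed slightly (2.6 against about 1 to 1.5), but the pictures show both still standing.
  - The left button box differed a little more (4.5). I put that down to the arm's shadow, since no contact force appeared near it, but I did not check it further.

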